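Vent the mixing bowl and release its lid

TASK

The mixing bowl is still under vacuum: on its lid, gently press the vent valve (square cap) fully down with the fingertips and keep it down for two seconds, then let it spring back up. After that push the lid-release plunger (long, narrow cap) fully down, where it stays by itself, and move away. Do not touch the round-capped and cross-capped valves, the crank or the lid, and leave every loose thing where it stands.

Things in the scene. Friction and masses are not known exactly. Their poses are not given: they have to be found in the camera images.
- bowl: Steel mixing bowl, 340 mm over its rim clamps, 382 mm over its two side handles, fixed to the table; flat round amber lid 316 mm across, its top 165 mm above the table. Origin: centre of its underside, z up. Place and yaw vary. On the lid: a centre boss 48 mm across, 30 mm high, with a crank, and four plunger fittings 95 mm from the centre, a quarter turn apart, in varying order.
- vent_fit: Vent valve: fixed dark steel collar 52 mm across, 22 mm high, carrying the square cap. Origin: centre of the collar's underside, on the lid. Its yaw varies.
- vent_top (a point): Centre of the top of the vent valve's square steel cap (36 x 36 x 12 mm); 42 mm above the lid when up; moves with the cap.
- vent (a joint): Travel of the square cap, m: 0 up, 0.008 fully down. A spring pushes it back up: about 1.6 N to start it, 4.8 N fully down.
- release_fit: Lid-release plunger: fixed collar like the vent's, carrying the long narrow cap. Origin: centre of the collar's underside, on the lid. Its yaw varies.
- release_top (a point): Centre of the top of the release's long steel cap (58 x 16 x 12 mm, long side along the fitting's x); 42 mm above the lid when up; moves with the cap.
- release (a joint): Travel of the long cap, m: 0 up, 0.008 fully down. It slides with about 3 N of friction, has no spring, and stays where it is left.
- sample_fit: Sampling valve, to be left alone: same collar, round steel cap 36 mm across, top 42 mm above the lid. Origin: centre of the collar's underside.
- sample (a joint): Travel of the round cap, m: 0 up, 0.008 down (same spring as the vent).
- wash_fit: Wash valve, to be left alone: same collar, cross-shaped steel cap 48 x 48 mm with 12 mm arms, top 42 mm above the lid. Origin: centre of the collar's underside.
- wash (a joint): Travel of the cross cap, m: 0 up, 0.008 down (same spring as the vent).
- crank_knob (a point): Top of the black knob (20 mm across) at the end of the stirrer crank: 48 mm from the bowl's centre, 64 mm above the lid's top; the crank's steel arm runs from the bowl's centre to it and turns freely. Start angle varies. Leave alone.
- plug: Loose white filling plug standing on the lid between two fittings, mushroom shaped, 36 mm across, 32 mm high. Origin: centre of its underside. Leave alone.
- jar: Loose small glass sample jar standing on the lid between two fittings, 36 mm across, 48 mm high. Origin: centre of its underside. Leave alone.
- cutter_ring: Loose steel cutter ring on the table, 110 mm across, 25 mm high. Origin: centre of its underside. Leave alone.
- cutter_disc: Loose steel cutter disc with hub on the table, 100 mm across, 32 mm high. Origin: centre of its underside. Leave alone.
- scraper: Loose scraper, 240 mm long, lying on the table. Origin: on the table under its middle; handle to its -x. Leave alone.
- spray: Loose white bottle on the table, 64 mm across, 170 mm high. Origin: centre of its underside. Leave alone.
- beaker: Loose steel beaker on the table, 76 mm across, 90 mm high. Origin: centre of its underside. Leave alone.

How it is judged (in metres and radians):
On the way, in this order (a step that is already met when the one before it is completed fails the run):
1. the square vent cap is kept pressed down (over 5.5 of its 8 mm) for 1.5 s, with the release still up (value of joint vent above 0.0055 m and value of joint release below 0.002 m), for 1.5 s.
2. the vent cap is back up, within 1.5 mm (value of joint vent below 0.0015 m), for 0.1 s.
3. the long release cap is pushed down, over 5.5 mm, with the vent up (value of joint release above 0.0055 m and value of joint vent below 0.0015 m), for 0.2 s.
At the end, for the whole second after the job is handed in: The release cap stays at least 5.5 mm down, the vent, round and cross caps are up (within 1.5 mm), and the crank knob and every loose thing are within 15 mm of where they started (all of step 3 and value of joint each of sample, wash below 0.0015 m and distance of each of crank_knob, plug, jar, cutter_ring, cutter_disc, scraper, spray, beaker from where it was at the start of the episode below 0.015 m); the robot touches nothing.
It fails at once if the round or cross valve is pressed by more than 2 mm (value of joint any of sample, wash above 0.002 m).
It fails at once if the robot touches the round or cross valve, the bowl, lid or crank with more than 3 N (contact force between any of the fingers, the arm and sample_fit above 3 N or contact force between any of the fingers, the arm and wash_fit above 3 N or contact force between any of the fingers, the arm and bowl above 3 N).
It fails at once if the vent or release is pressed harder than 25 N (contact force between any of the fingers, the arm and vent_fit above 25 N or contact force between any of the fingers, the arm and release_fit above 25 N).
It fails at once if the crank or a loose thing is moved or lifted by more than 15 mm (distance of any of crank_knob, plug, jar, cutter_ring, cutter_disc, scraper, spray, beaker from where it was at the start of the episode above 0.015 m).
It also fails if it takes over 42 s, if anything falls off the work surface, if the arm or the gripper's body presses on something with over 40 N, if the wrist force passes 120 N, or if a joint passes its speed limit or range.

ROBOT

A 6-joint arm with a two-finger parallel gripper is mounted at the origin on the work surface. World frame = base frame: x ahead of the robot, y to its left, z up, the work surface at z = 0. Lengths are in m, angles in degrees, forces in N, time in s.
With the tool pointing down it reaches from about 0.4 to 0.925 m from the base axis. Payload 12.5 kg.
Tool frame: the origin (TCP) lies midway between the tips of the shut fingers; the grasp point (between the pads) lies 19 mm behind it (grip_depth is the distance from the TCP to the grasp point, in m); z points along the fingers, y is the line along which they close (so a half turn about z gives the same grasp; the last joint's range is limited). The gripper opens to 95 mm and grips with 3 to 60 N. Pads are 20 mm wide; open, the fingers measure 119 mm over their backs; the gripper's body (75 mm by 180 mm) begins 59 mm behind the grasp point.
Start: joints at [-6.05, 28.126, 89.318, -0, 62.55, -6.05], TCP at [0.625, 0, 0.215] pointing down, gripper open.
Joint ranges: [-177.58, 177.58], [-47.91, 125.51], [2.72, 160], [-65.01, 245.01], [3.68, 167.84], [-153.87, 153.87]. Speed limits (degrees/s): [127.2, 127.2, 159.86, 180, 180, 180].

INTERFACE

Orientations are given as [roll, pitch, yaw] about the fixed x, y, z axes, in that order (R = Rz(yaw) Ry(pitch) Rx(roll)).
In Python, from station import state, grab_frame, sign_off, grip_depth gives the robot as it stands.
- The arm moves only by the tool step_arm, never from a script. Its argument "commands" is a list of rows, each a list of 5 numbers: the finger opening in mm, from 0 to 95.1, then the shift along the tool's x, y, z in units of 60 mm (1.0 is 60 mm), then the turn about the tool's z in units of 8 degrees (1.0 is 8 degrees). In form: [[grip, x, y, z, yaw], ...]. A call has 1 to 5 rows; each row is the pose to reach, as a shift and turn from the pose commanded when the call began, along the tool's axes at that moment; what a row does not reach only later rows make up. A row lasts 1/8 s, in which the tool goes at most 62.5 mm and 10.7 degrees, less where a joint would pass 70% of its speed; a pose out of reach is approached as far as the arm can. A call with a gripper value outside its range is refused whole. The fingers move at their own pace and stop on an object; "squeeze" is the grip in N (left out, the last holds). Time passes only in rows, so rows that repeat a pose let the fingers close. It gives the time, the measured TCP pose, the force, the opening and the grip force at its end, in the units of the state.
- state(): the state, without advancing time (a new reading comes with each control period).
- grab_frame(name): name is "scene" or "side" or "wrist"; returns a dict with "frame" (400x640x3 uint8, blue, green, red), "intrinsics" (3x3 intrinsics, pixels), "R" (3x3) and "t" (3): a world point X has camera coordinates R X + t. Camera axes: x right, y down, z forward; pixel columns grow to the right and rows downward; lengths in m; the calibration is good to about 2 mm. A picture is of the moment at which its call begins. There is no depth.
- sign_off(): hands the job in; it is judged then, once.
The state is a dict: "clock": time; "qpos": joint angles; "qd": joint speeds; "tau": joint torques, N m; "ee_pos": TCP position; "tool_rot": TCP orientation; "ft_force": force on the tool from outside, world axes, zero at the start; "torque": the same for the moment, N m; "finger_gap": finger opening in m; "grip_force": force on a finger pad.
Only numpy, scipy, OpenCV 4.12 (cv2) and the standard library are available. Lean on these libraries where they do the work, as an engineer would, in place of code of your own. Each camera call takes 0.05 s, during which the arm holds its last target. There are 200 camera calls.

## Working session

There is one attempt and no reset: what is moved stays moved. The work goes in short steps, Python scripts to look and compute and a tool call to move; the robot and the scene stay as the last step left them, time stands still between calls to the robot, and variables do not carry over. Pictures are saved under pics/ and viewed, at most 10 in all, crops included, and the job is handed in when it is done.

Besides the shell and the picture viewer there is one more tool, called as a command line: name --pt "numbers of a row" for each row, then --argument value for the rest. step_arm: Moves the arm, as the interface text tells. Its arguments: {"type":"object","properties":{"commands":{"type":"array","items":{"type":"array","items":{"type":"number"}}},"squeeze":{"type":"number"}},"required":["commands"]}

```bash
mkdir -p pics
python3 - <<'E'
from station import *
import cv2,pickle
print(state(),grip_depth)
d={}
for n in("scene","side","wrist"):
    d[n]=grab_frame(n); cv2.imwrite(f"pics/{n}0.png",d[n]["frame"]); print(n,d[n]["intrinsics"],d[n]["R"],d[n]["t"])
pickle.dump(d,open("f0.pkl","wb"))
E
```

```text
{'clock': 0.0, 'qpos': array([-6.05233703e+00,  2.81636213e+01,  8.93505788e+01, -2.23555191e-03,
        6.25491678e+01, -6.04827097e+00]), 'qd': array([ 0.01845058,  0.01208193, -0.03951158,  0.04644346,  0.03157434,
        0.02568225]), 'tau': array([-9.52334158e-04, -6.12640929e+01, -2.58175153e+01,  6.92750537e-02,
        4.83079045e-02, -1.38641695e-05]), 'ee_pos': array([6.24751623e-01, 1.88367045e-05, 2.14064729e-01]), 'tool_rot': array([-1.79936776e+02, -4.70517471e-03,  8.99969630e+01]), 'ft_force': array([ 0.31301991, -0.22743259,  0.76198308]), 'torque': array([ 0.00790568, -0.06380785, -0.03188981]), 'grip_force': 0.0, 'finger_gap': 0.09505964871668056} 0.0188
scene [[388.85695154   0.         316.42983498]
 [  0.         388.85695154 204.35779324]
 [  0.           0.           1.        ]] [[ 0.64361163  0.76526251 -0.01172024]
 [ 0.62648181 -0.53556537 -0.56629521]
 [-0.43964145  0.35713167 -0.82411915]] [-0.32257667 -0.21387307  1.40982039]
side [[380.06426977   0.         312.90501744]
 [  0.         380.06426977 206.4045828 ]
 [  0.           0.           1.        ]] [[ 0.99938612 -0.02889324 -0.01981335]
 [-0.03456519 -0.7209601  -0.692114  ]
 [ 0.00571278  0.69237398 -0.72151621]] [-0.4947844   0.12956438  1.12542737]
wrist [[322.1036141    0.         321.47234181]
 [  0.         322.1036141  199.78021838]
 [  0.           0.           1.        ]] [[ 9.99999624e-01  3.82261733e-04 -7.78486319e-04]
 [ 5.62410019e-04 -9.69125156e-01  2.46568683e-01]
 [-6.60196903e-04 -2.46569028e-01 -9.69125007e-01]] [-0.62376917 -0.02838936  0.3908895 ]
```

View pics/scene0.png

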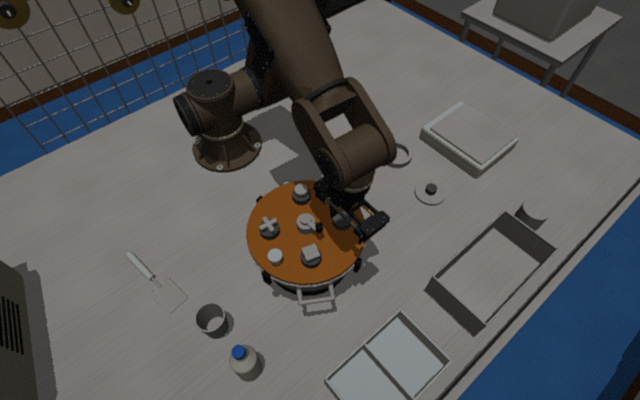

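View pics/wrist0.png

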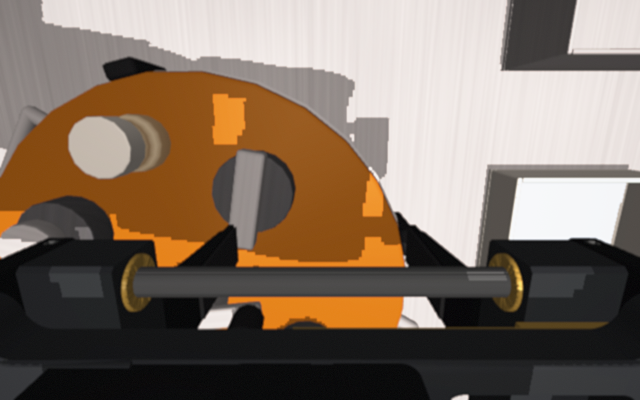

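The scene view shows the bowl at about (308,235): cross at (268,226), round at (275,257), and square at (311,254). The wrist view shows the long cap at (247,199) and a white jar or plug at (100,147). I'll raise the arm for a clear view.

step_arm --pt "95 0 0 -1 0" --pt "95 0 0 -2 0" --pt "95 0 -1 -3 0" --pt "95 -0.5 -1.5 -3.3 0" --pt "95 -0.5 -1.5 -3.3 0"

```text
clock: 0.78
ee_pos: [0.5335, -0.0309, 0.4159]
tool_rot: [179.7, 0.1, 89.9]
ft_force: [0.3, 0.0, -0.9]
finger_gap: 0.0948
grip_force: 0.0
```

Run:
```python
from station import *
import cv2,pickle
s=state();print(s['clock'],s['ee_pos'],s['tool_rot'])
d={}
for n in("scene","side","wrist"):
    d[n]=grab_frame(n); cv2.imwrite(f"pics/{n}1.png",d[n]["frame"])
pickle.dump(d,open("f1.pkl","wb"))
c=cv2.resize(d["side"]["frame"][100:340,120:440],(800,600),interpolation=cv2.INTER_CUBIC);cv2.imwrite("pics/side1c.png",c)
```

```text
0.775 [ 0.53346861 -0.03088275  0.41585979] [1.79703722e+02 6.65459564e-02 8.99206575e+01]
```

View pics/wrist1.png

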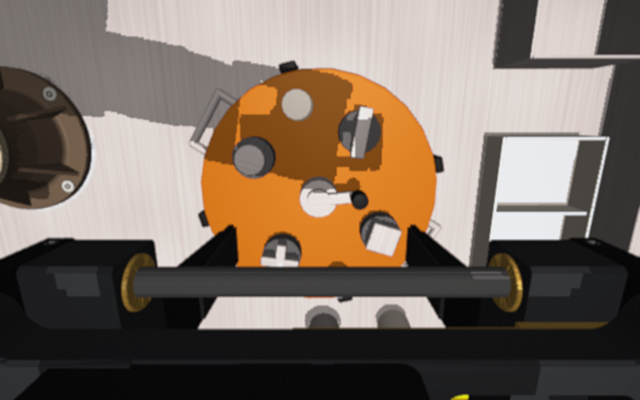

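View pics/side1c.png

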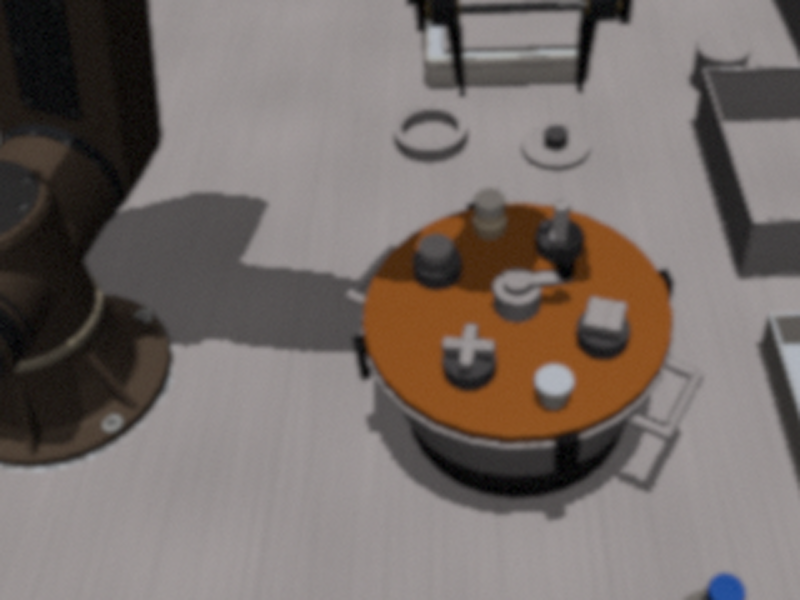

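The wrist view shows the square vent cap at (383,238), the long release cap at (362,130), round at (254,155), cross at (280,252), the jar at (297,103) and the knob at (359,200). The side view agrees, and puts the white plug between cross and square.

```bash
cat > h.py <<'E'
import numpy as np,cv2
def ray(f,u,v,z):
    K,R,t=(np.array(f[k]) for k in("intrinsics","R","t"))
    C=-R.T@t; d=R.T@np.linalg.inv(K)@[u,v,1.]
    return C+d*(z-C[2])/d[2]
def proj(f,X):
    p=np.array(f["intrinsics"])@(np.array(f["R"])@np.array(X)+np.array(f["t"])); return p[:2]/p[2]
def lid(f,z=.165):
    hsv=cv2.cvtColor(f["frame"],cv2.COLOR_BGR2HSV)
    m=cv2.inRange(hsv,(8,150,60),(22,255,255))
    c=max(cv2.findContours(m,cv2.RETR_EXTERNAL,cv2.CHAIN_APPROX_NONE)[0],key=cv2.contourArea)
    return c[:,0,:]
E
python3 - <<'E'
from h import *
import pickle
d=pickle.load(open("f1.pkl","rb"))
from scipy.optimize import least_squares
for n in("wrist","side"):
    f=d[n]; P=np.array([ray(f,u,v,.165)[:2] for u,v in lid(f)])
    r=least_squares(lambda p:np.hypot(*(P-p[:2]).T)-p[2],[.53,.03,.158],loss='soft_l1',f_scale=.001)
    print(n,r.x)
f=d["wrist"];g=cv2.cvtColor(f["frame"],cv2.COLOR_BGR2HSV)
for name,(x0,y0,x1,y1) in dict(vent=(350,205,425,265),rel=(335,95,395,165)).items():
    s=g[y0:y1,x0:x1]
    for th in(110,150,180,200,215,230):
        m=((s[...,1]<60)&(s[...,2]>th)).astype(np.uint8)
        cs=cv2.findContours(m,cv2.RETR_EXTERNAL,cv2.CHAIN_APPROX_NONE)[0]
        if not cs: continue
        c=max(cs,key=cv2.contourArea)+np.array([x0,y0])
        W=np.array([ray(f,u,v,.207)[:2] for u,v in c[:,0,:]]).astype(np.float32)
        print(name,th,cv2.minAreaRect(c)[0],cv2.minAreaRect(W*1000))
a=cv2.resize(f["frame"][200:270,340:430],None,fx=6,fy=6,interpolation=cv2.INTER_NEAREST)[:,:400]
b=cv2.resize(f["frame"][95:165,325:391],None,fx=6,fy=6,interpolation=cv2.INTER_NEAREST)
cv2.imwrite("pics/crop.png",np.hstack([a,b]));print(a.shape)
E
```

```text
wrist [ 0.53134273 -0.04558576  0.14592898]
side [ 0.52919648 -0.07001838  0.14923745]
vent 110 (383.0, 239.00003051757812) ((610.8461303710938, -107.56305694580078), (36.32675552368164, 35.762351989746094), 72.96546936035156)
vent 150 (383.0500183105469, 239.35000610351562) ((611.0314331054688, -108.0685043334961), (35.46135711669922, 35.11623001098633), 72.98721313476562)
vent 180 (383.10003662109375, 239.7000274658203) ((611.1956787109375, -108.5479965209961), (34.89448547363281, 34.445247650146484), 72.25807189941406)
vent 200 (383.4000244140625, 239.8000030517578) ((611.4114379882812, -108.66780090332031), (33.91987991333008, 33.89665222167969), 72.61964416503906)
vent 215 (383.60003662109375, 239.70001220703125) ((611.5450439453125, -108.83768463134766), (33.43553161621094, 33.433719635009766), 72.80387878417969)
vent 230 (377.4500427246094, 237.6500244140625) ((603.2362670898438, -105.51942443847656), (29.98921012878418, 14.306353569030762), 71.76117706298828)
rel 110 (361.3269348144531, 132.36538696289062) ((579.7672729492188, 22.31835174560547), (58.079219818115234, 16.501140594482422), 79.81008911132812)
rel 150 (365.20269775390625, 113.7837905883789) ((583.7224731445312, 43.39752197265625), (15.540618896484375, 15.299345970153809), 81.76746368408203)
rel 180 (365.0, 113.0) ((583.518798828125, 44.181182861328125), (13.095690727233887, 15.700471878051758), 89.97566986083984)
rel 200 (365.5461730957031, 113.13078308105469) ((584.0787353515625, 44.045204162597656), (12.27053451538086, 14.095098495483398), 83.15062713623047)
rel 215 (365.5, 113.0) ((584.027587890625, 44.189857482910156), (10.913039207458496, 14.514237403869629), 89.97581481933594)
rel 230 (364.9422912597656, 113.78845977783203) ((583.4332275390625, 43.38994216918945), (11.082256317138672, 11.812775611877441), 79.89518737792969)
(420, 400, 3)
```

View pics/crop.png

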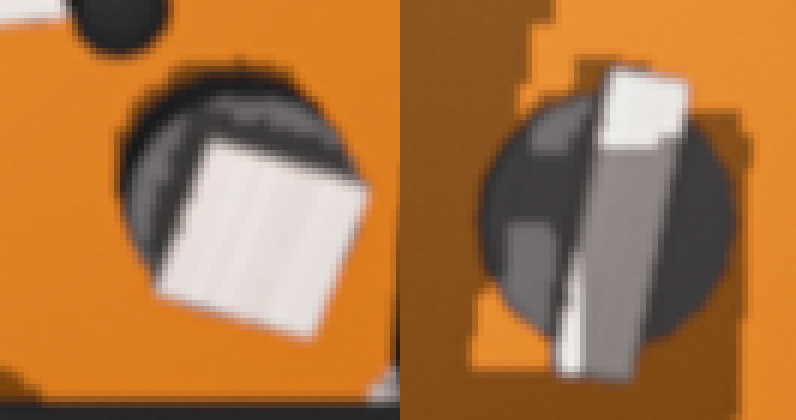

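The square measures 36.3x35.8 mm and the long cap 58x16.5 mm, both matching the given sizes. They are 133.6 mm apart (134.4 expected). Next is a cross-check against the side view and the knob clearance.

Run:
```python
from h import *
from station import state
import pickle
d=pickle.load(open("f1.pkl","rb"))
V=np.array([.6109,-.1076,.207]);L=np.array([.5798,.0223,.207])
print("side pred",proj(d["side"],V),proj(d["side"],L),"seen ~(362,225.6),(344,190)")
f=d["side"];h=cv2.cvtColor(f["frame"],cv2.COLOR_BGR2HSV)[210:245,345:380]
for th in(120,140,160):
    m=((h[...,1]<60)&(h[...,2]>th)).astype(np.uint8)
    c=cv2.findContours(m,cv2.RETR_EXTERNAL,cv2.CHAIN_APPROX_NONE)[0]
    if c:
        c=max(c,key=cv2.contourArea)+np.array([345,210]);W=np.array([ray(f,u,v,.207)[:2] for u,v in c[:,0]],np.float32)
        print(th,cv2.minAreaRect(W*1000))
print("knob",ray(d["wrist"],359,200,.229),ray(d["side"],346,207,.229))
print("jar",ray(d["wrist"],297,103,.213))
print(state()["ee_pos"],state()["clock"])
```

```text
side pred [361.09129379 224.35923356] [343.4354428  187.37071382] seen ~(362,225.6),(344,190)
120 ((611.7919921875, -109.49486541748047), (34.0777702331543, 35.21601486206055), 71.99156951904297)
140 ((612.12158203125, -108.33966064453125), (31.676742553710938, 31.834518432617188), 71.9915771484375)
knob [ 0.57688701 -0.05163968  0.229     ] [ 0.57735037 -0.06979538  0.229     ]
jar [0.50725561 0.05481606 0.213     ]
[ 0.53525751 -0.02984141  0.41183012] 0.925
```

step_arm --pt "0 -0.65 0.65 0 0" --pt "0 -1.3 1.28 0.5 0" --pt "0 -1.3 1.28 1.5 0" --pt "0 -1.3 1.28 2.4 0" --pt "0 -1.3 1.28 2.9 0" --squeeze 10

```text
clock: 1.55
ee_pos: [0.6113, -0.1072, 0.2335]
tool_rot: [-179.7, -0.1, 90.0]
ft_force: [0.9, -0.3, 0.4]
finger_gap: 0.0505
grip_force: 0.0
```

step_arm --pt "0 0 0 0 0" --pt "0 0 0 0 0" --pt "0 0 0 0 0"

```text
clock: 1.92
ee_pos: [0.6124, -0.1079, 0.2399]
tool_rot: [179.9, 0.0, 90.0]
ft_force: [0.1, -0.2, 0.3]
finger_gap: 0.0203
grip_force: 0.0
```

Run:
```python
from station import *
import cv2,pickle
s=state();print(s['clock'],s['ee_pos'],s['tool_rot'],s['ft_force'],s['finger_gap'])
d={n:grab_frame(n) for n in("side","scene")}
pickle.dump(d,open("f2.pkl","wb"))
a=cv2.resize(d["side"]["frame"][170:290,260:420],None,fx=5,fy=5,interpolation=cv2.INTER_CUBIC);cv2.imwrite("pics/s2.png",a)
```

```text
1.925 [ 0.61242821 -0.10793966  0.23991737] [1.79883750e+02 3.24259254e-02 9.00139436e+01] [ 0.12114278 -0.20272781  0.29967506] 0.020317518694883595
```

View pics/s2.png

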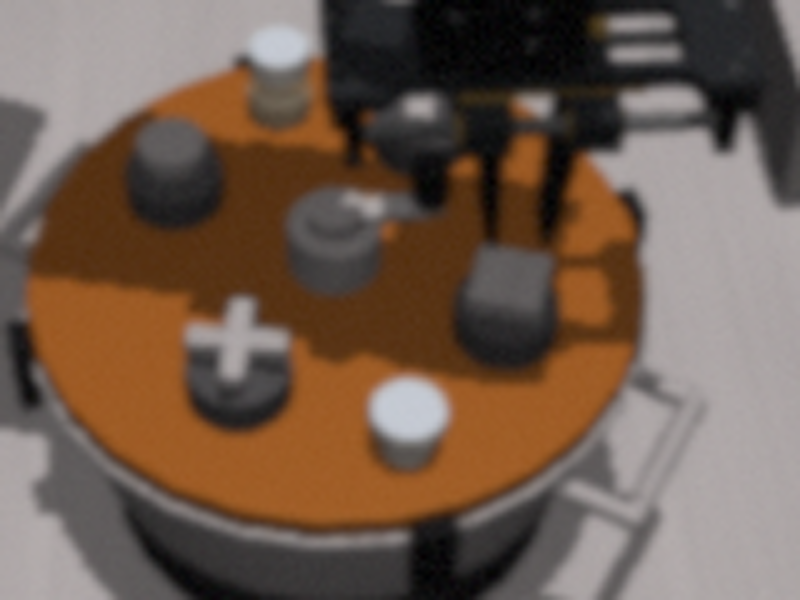

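The side view shows the closing fingertips (about (518,235) in the crop) hanging over the square cap at (512,280). Both sit on the same column, as expected.

step_arm --pt "0 0 0 0 0" --pt "0 0 0 0.15 0" --pt "0 0 0 0.3 0" --pt "0 0 0 0.42 0" --pt "0 0 0 0.42 0"

```text
clock: 2.65
ee_pos: [0.6115, -0.1079, 0.2126]
tool_rot: [-179.9, -0.0, 90.0]
ft_force: [0.2, 0.2, 0.3]
finger_gap: 0.0002
grip_force: 0.0
```

step_arm --pt "0 0 0 0.04 0" --pt "0 0 0 0.08 0" --pt "0 0 0 0.12 0" --pt "0 0 0 0.12 0"

```text
clock: 3.15
ee_pos: [0.6119, -0.108, 0.2063]
tool_rot: [180.0, 0.0, 90.0]
ft_force: [0.1, 0.1, 2.6]
finger_gap: 0.0005
grip_force: 0.9
```

step_arm --pt "0 0 0 0.04 0" --pt "0 0 0 0.08 0" --pt "0 0 0 0.11 0" --pt "0 0 0 0.11 0"

```text
clock: 3.65
ee_pos: [0.6119, -0.108, 0.1997]
tool_rot: [180.0, 0.0, 90.0]
ft_force: [-1.4, -0.2, 4.3]
finger_gap: 0.0006
grip_force: 2.2
```

step_arm --pt "0 0 0 0.01 0" --pt "0 0 0 0.015 0" --pt "0 0 0 0.015 0" --pt "0 0 0 0.015 0" --pt "0 0 0 0.015 0"

```text
clock: 4.28
ee_pos: [0.6119, -0.108, 0.1993]
tool_rot: [180.0, 0.0, 90.0]
ft_force: [-1.3, 1.4, 7.5]
finger_gap: 0.0003
grip_force: 3.8
```

step_arm --pt "0 0 0 0 0" --pt "0 0 0 0 0" --pt "0 0 0 0 0" --pt "0 0 0 0 0" --pt "0 0 0 0 0"

```text
clock: 4.9
ee_pos: [0.6119, -0.108, 0.1993]
tool_rot: [180.0, 0.0, 90.0]
ft_force: [-1.2, 0.2, 8.0]
finger_gap: 0.0008
grip_force: 3.8
```

step_arm --pt "0 0 0 0 0" --pt "0 0 0 0 0" --pt "0 0 0 0 0" --pt "0 0 0 0 0" --pt "0 0 0 0 0"

```text
clock: 5.52
ee_pos: [0.6119, -0.108, 0.1993]
tool_rot: [180.0, 0.0, 90.0]
ft_force: [-2.1, 0.3, 8.7]
finger_gap: 0.0005
grip_force: 3.8
```

step_arm --pt "0 0 0 0 0" --pt "0 0 0 0 0" --pt "0 0 0 0 0" --pt "0 0 0 0 0" --pt "0 0 0 0 0"

```text
clock: 6.15
ee_pos: [0.6119, -0.108, 0.1993]
tool_rot: [180.0, 0.0, 90.0]
ft_force: [-1.5, 0.3, 7.5]
finger_gap: 0.0004
grip_force: 3.8
```

The cap bottomed out: the force is 8 N, above the 4.8 N spring, and it has held for over 2 s. Lifting off and crossing to the release.

step_arm --pt "0 0 0 -0.1 0" --pt "0 0 0 -0.3 0" --pt "0 0 0 -0.8 0" --pt "0 0 0 -1.2 0" --pt "0 0 0 -1.2 0"

```text
clock: 6.78
ee_pos: [0.6122, -0.1081, 0.2725]
tool_rot: [179.8, 0.0, 90.0]
ft_force: [-0.4, 0.7, 0.1]
finger_gap: 0.0005
grip_force: 0.0
```

step_arm --pt "0 0.8 -0.2 0 0" --pt "0 1.6 -0.4 0 0" --pt "0 2.17 -0.53 0 0" --pt "0 2.17 -0.53 0 0" --pt "0 2.17 -0.53 0 0"

```text
clock: 7.4
ee_pos: [0.58, 0.0219, 0.2701]
tool_rot: [-180.0, 0.0, 90.0]
ft_force: [-0.8, -0.5, -1.1]
finger_gap: 0.0005
grip_force: 0.0
```

Run:
```python
from station import *
import cv2,pickle
s=state();print(s['clock'],s['ee_pos'],s['tool_rot'],s['ft_force'])
d={n:grab_frame(n) for n in("side","wrist")}
a=cv2.resize(d["side"]["frame"][150:270,260:420],None,fx=3,fy=3,interpolation=cv2.INTER_CUBIC)
b=cv2.resize(d["wrist"]["frame"][120:400,160:480],(480,360))[:, :320] if 0 else cv2.resize(d["wrist"]["frame"],(320,360))
cv2.imwrite("pics/s3.png",np.hstack([a,b]) if 0 else cv2.hconcat([a,b]))
```

```text
7.4 [0.57997862 0.02187139 0.27011169] [-1.79952490e+02  7.99993558e-03  9.00152458e+01] [-0.80848586 -0.52655271 -1.11697484]
```

View pics/s3.png

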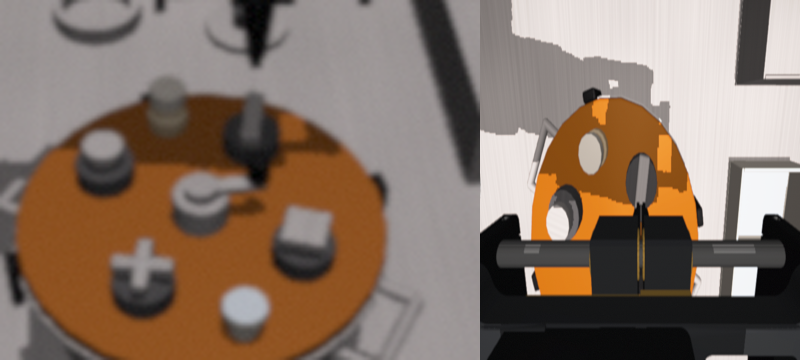

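The side view shows the vent cap back up at (308,222) and the fingertips at (255,62), straight above the long cap at (252,115). Now descending.

step_arm --pt "0 0 0 0.4 0" --pt "0 0 0 0.8 0" --pt "0 0 0 0.96 0" --pt "0 0 0 0.96 0" --pt "0 0 0 0.96 0"

```text
clock: 8.12
ee_pos: [0.5804, 0.022, 0.214]
tool_rot: [179.9, 0.0, 90.0]
ft_force: [0.3, -0.2, 0.7]
finger_gap: 0.0002
grip_force: 0.0
```

step_arm --pt "0 0 0 0.05 0" --pt "0 0 0 0.1 0" --pt "0 0 0 0.15 0" --pt "0 0 0 0.18 0" --pt "0 0 0 0.18 0"

```text
clock: 8.75
ee_pos: [0.58, 0.0222, 0.2022]
tool_rot: [-180.0, -0.0, 90.0]
ft_force: [0.4, 0.5, -0.2]
finger_gap: 0.0006
grip_force: 0.1
```

step_arm --pt "0 0 0 0.03 0" --pt "0 0 0 0.045 0" --pt "0 0 0 0.055 0" --pt "0 0 0 0.055 0"

```text
clock: 9.25
ee_pos: [0.58, 0.0222, 0.1993]
tool_rot: [180.0, 0.0, 90.0]
ft_force: [-0.4, -0.6, 4.5]
finger_gap: 0.0004
grip_force: 2.4
```

step_arm --pt "0 0 0 0.005 0" --pt "0 0 0 0.01 0" --pt "0 0 0 0.01 0"

```text
clock: 9.62
ee_pos: [0.58, 0.0222, 0.1992]
tool_rot: [180.0, 0.0, 90.0]
ft_force: [-3.1, -0.4, 10.0]
finger_gap: 0.0003
grip_force: 5.1
```

It bottomed out. Now retreating straight up.

step_arm --pt "0 0 0 -0.1 0" --pt "0 0 0 -0.5 0" --pt "0 0 0 -1.3 0" --pt "0 0 0 -2.2 0" --pt "0 0 0 -3 0"

```text
clock: 10.25
ee_pos: [0.5798, 0.0222, 0.3804]
tool_rot: [180.0, 0.0, 90.0]
ft_force: [0.1, 0.5, 0.6]
finger_gap: 0.0006
grip_force: 0.0
```

step_arm --pt "0 -0.5 0 0 0" --pt "0 -0.8 0 0 0" --pt "0 -0.8 0 0 0" --pt "0 -0.8 0 0 0" --pt "0 -0.8 0 0 0"

```text
clock: 10.88
ee_pos: [0.58, -0.0252, 0.3781]
tool_rot: [-180.0, -0.0, 90.0]
ft_force: [-0.3, -0.2, 0.5]
finger_gap: 0.0006
grip_force: 0.0
```

Run:
```python
from station import *
import cv2
s=state();print(s['clock'],s['ee_pos'],s['ft_force'])
d={n:grab_frame(n) for n in("side","wrist")}
a=cv2.resize(d["side"]["frame"][150:270,260:420],None,fx=3,fy=3,interpolation=cv2.INTER_CUBIC)
b=cv2.resize(d["wrist"]["frame"],(320,360))
cv2.imwrite("pics/s4.png",cv2.hconcat([a,b]))
```

```text
10.875 [ 0.58000995 -0.02517259  0.37814055] [-0.26180277 -0.2439483   0.48603178]
```

View pics/s4.png

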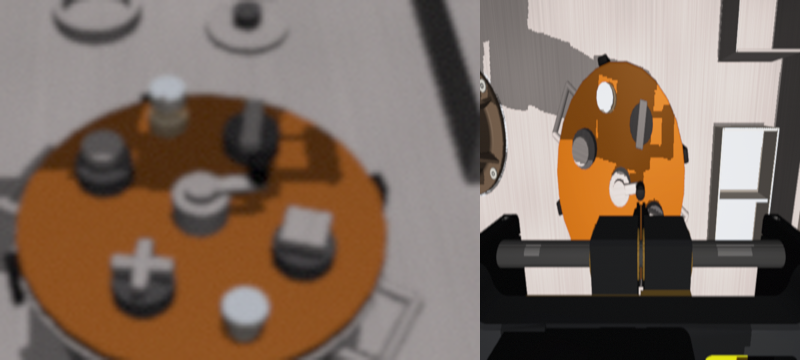

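The long cap now sits lower on its collar (side view (252,120), was (252,115)). The vent cap is up, the knob, jar and plug are unmoved, and the arm is clear.

```bash
python3 -c "
from station import *
print(sign_off())"
```

```text
the job is handed in; nothing more can be done
None
```

I held the vent cap fully down for over two seconds and let it spring back, then pushed the release plunger down, where it stayed; the arm is clear, the pictures show nothing else on the lid moved, and the job is handed in (no verdict was returned).

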